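# Hang the visor drying frame on both snap hooks

### The job

Pick up the wide visor drying frame by its orange handle and hang it on the blue stand, pressing its top bar gently down into both hooks until it is fully home under both yellow spring catches. Before you let go, pull the frame straight up with care until both sprung hooks are drawn up a little, to check that both catches hold; then let it settle, release it and leave it hanging at rest. Never force the frame against the stand, keep it upright, and leave the other things on the bench alone.

Things in the scene. Friction and masses are not known exactly. Their poses are not given: they have to be found in the camera images.
- frame: Loose drying frame, 0.35 to 0.5 kg, upright on two black feet (44 by 14 by 8 mm). Round top bar of 10 mm diameter along its y axis, centre line 95 mm above the origin; black end knobs, 18 mm across, 158 to 166 mm from the middle; square 10 mm uprights at y = +-100 mm, two thin rungs with white pegs on -x. Origin: centre of the underside, z up. Either way round will do
- frame_grip (a point): Centre of the orange handle block in the middle of the top bar, 95 mm above the frame's origin. Block 18 mm thick (x, grasp across this from above), 80 mm along the bar (y), 24 mm high
- bar_left (a point): Point on the centre line of the frame's top bar, 130 mm from the middle towards the frame's +y; it goes into one hook
- bar_right (a point): The same at 130 mm towards the frame's -y, for the other hook
- stand: Fixed stand: dark base 110 by 340 by 12 mm, two posts 45 mm behind (+x) two blue hooks 260 mm apart along its y. Origin on the bench below the middle between the hook slots, z up. Slots open upward, 14 mm wide (x), 14 mm long (y), with a flared mouth 38 mm wide whose top is 46 mm above the slot's floor. Keep the frame within 13 mm of centre along y. More than 25 N from the frame harms it
- seat_left (a point): Nominal centre of the bar lying on the floor of the left (+y) slot: y = +130 mm, 135 mm above the bench, fixed to the stand. Each post was set by hand, so the true seat lies anywhere from 8 mm above to 8 mm below this point, each side by itself; this is not measured and must be felt
- seat_right (a point): The same for the right (-y) hook, at y = -130 mm
- hook_left (a joint): Height of the left hook on its spring, m: 0 unloaded, negative pushed down, positive pulled up; 5 N/mm, stops at +-10 mm. The frame's weight alone gives about -0.4 mm. The tug test needs over +0.6 mm on both hooks at once: about 7 N of pull beyond the frame's weight; 10 to 12 N is a sure test
- hook_right (a joint): The same for the right hook
- catch_left (a joint): Left yellow spring catch, m: 0 sprung out across the slot, up to 0.011 pushed back (to -x). The bar, pressed down on its sloped top (12 to 32 mm above the slot's floor), pushes it back with 3 to 7 N per side, frame weight included; it then springs out over the bar. Its flat underside, 2 mm above a seated bar, holds the bar in. A push of 15 to 17 N seats both
- catch_right (a joint): The same for the right hook
- tape_roll: Brown tape roll, bystander, 90 mm across, 48 mm high; origin at its underside
- lacquer_jar: Jar with a blue cap, bystander, 60 mm across, 75 mm high; origin at its underside
- screwdriver: Screwdriver lying on the bench, bystander; origin under its middle
- screw_cup: Red cup, bystander, 70 mm across, 50 mm high; origin at its underside
- polish_block: Blue polishing block, bystander, 90 by 50 by 30 mm; origin at its underside

How it is judged:
On the way, in this order (a step that is already met when the one before it is completed fails the run):
1. the frame is lifted clear of the bench (height (world z) of frame above 0.02 m), for 0.2 s.
2. the bar is home in both hooks with both catches sprung back over it (z of bar_left in the frame of stand between 0.121 and 0.146 m and x of bar_left in the frame of stand between -0.012 and 0.012 m and value of joint each of catch_left, catch_right below 0.003 m and z of bar_right in the frame of stand between 0.121 and 0.146 m and x of bar_right in the frame of stand between -0.012 and 0.012 m and y of frame in the frame of stand between -0.025 and 0.025 m), for 0.2 s.
3. the tug test: the frame, caught by both catches, draws both sprung hooks up by more than 0.6 mm at once (value of joint each of hook_left, hook_right above 0.0006 m and value of joint each of catch_left, catch_right below 0.003 m), for 0.15 s.
At the end, for the whole second after the job is handed in: The frame hangs released and at rest: both bar points lie within 12 mm of the slots' middle (x) and -14 to +11 mm of the nominal seat height, the frame is centred within 25 mm along the stand, both catches are within 3 mm of fully out over the bar, and no hook is held up (under +0.4 mm) (all of step 2 and value of joint each of hook_left, hook_right below 0.0004 m and linear speed of frame below 0.02 m/s and angular speed of frame below 0.15 rad/s); the robot touches nothing.
It fails at once if the frame is forced against the stand with more than 25 N (contact force between frame and stand above 25 N).
It fails at once if the frame is tipped over (more than 0.5 rad) (angle between frame's own z axis and vertical above 0.5 rad).
It fails at once if one of the bystanders on the bench is pushed more than 30 mm (distance of any of tape_roll, lacquer_jar, screwdriver, screw_cup, polish_block from where it was at the start of the episode above 0.03 m).
It also fails if it takes over 69 s, if anything falls off the work surface, if the arm or the gripper's body presses on something with over 40 N, if the wrist force passes 120 N, or if a joint passes its speed limit or range.

### The arm

A 6-joint arm with a two-finger parallel gripper is mounted at the origin on the work surface. World frame = base frame: x ahead of the robot, y to its left, z up, the work surface at z = 0. Lengths are in m, angles in rad, forces in N, time in s.
With the tool pointing down it reaches from about 0.3 to 0.875 m from the base axis. Payload 6.4 kg.
Tool frame: the origin (TCP) lies at the very end of the fingers, on their centre line; the grasp point (between the pads) lies 19 mm behind it; z points along the fingers, y is the line along which they close (so a half turn about z gives the same grasp; the last joint's range is limited). The gripper opens to 85 mm and grips with 20 to 120 N. Pads are 22 mm wide; open, the fingers measure 114 mm over their backs; the gripper's body (76 mm by 85 mm) begins 54 mm behind the grasp point. The pads swing forward as they close: fully open they stand 13 mm farther back than shut.
Start: joints at [-1.418, 0.181, 1.607, -0, 1.354, -0.206], TCP at [0.202, -0.538, 0.231] pointing down, gripper open.
Joint ranges: [-2.99, 2.99], [-0.89, 2.07], [0.3, 2.58], [-1.14, 4.28], [0, 2.63], [-3.12, 3.12]. Speed limits (rad/s): [2.57, 2.57, 3.01, 3.14, 3.14, 3.14].

### API

Orientations are given as a unit quaternion [w, x, y, z].
In Python, from bench import ctrl gives the robot as it stands.
- The arm moves only by the tool jog_arm, never from a script. Its argument "series" is a list that holds one entry, the list of rows, each a list of 7 numbers: the shift along the tool's x, y, z in mm, then the turn, a rotation vector about the tool's x, y, z in rad, then the finger opening in mm, from 0 to 85.4. In form: [[[tx, ty, tz, rx, ry, rz, gripper], ...]]. A call has exactly 10 rows; each row shifts and turns the commanded pose from where the row before left it, along the tool's axes as they then stand; what a row does not reach is not made up. A row lasts 1/10 s, in which the tool goes at most 50 mm and 8.59 degrees, less where a joint would pass 70% of its speed; a pose out of reach is approached as far as the arm can. A call with a gripper value outside its range is refused whole. The fingers move at their own pace and stop on an object; the grip force is fixed at half the most. Time passes only in rows, so rows that do not move let the fingers close, or fill a call up. It gives the time, the measured TCP pose, the force, the opening and the grip force at its end, in the units of the state.
- ctrl.get_obs(): the state, without advancing time (a new reading comes with each control period).
- ctrl.camera(name): name is "scene" or "top"; returns a dict with "frame" (384x512x3 uint8, blue, green, red), "z_map" (384x512 float32, m along the optical axis (not along the pixel's ray), 0 where there is no reading), "fx", "fy", "cx", "cy" (pixels), "k1" (the pictures are not rectified: a ray, as slopes to the right and down, at radius r is drawn at 1 + k1 r^2 times it, then the intrinsics apply), "xyz" and "rotation" of the camera in the world. Camera axes: x right, y down, z forward; pixel columns grow to the right and rows downward; lengths in m; the calibration is good to about 2 mm. A picture is of the moment at which its call begins.
- ctrl.hand_in(): hands the job in; it is judged then, once.
The state is a dict: "time_s": time; "q": joint angles; "dq": joint speeds; "joint_efforts": joint torques, N m; "eef_pos": TCP position; "eef_rot": TCP orientation; "wrist_force": force on the tool from outside, world axes, zero at the start; "torque": the same for the moment, N m; "opening": opening from 0.0 (shut) to 1.0 (fully open); "grasp_force": force on a finger pad.
Only numpy, scipy, OpenCV 4.12 (cv2) and the standard library are available. Lean on these libraries where they do the work, as an engineer would, in place of code of your own. Each camera call takes 0.05 s, during which the arm holds its last target. There are 200 camera calls.

## Working session

There is one attempt and no reset: what is moved stays moved. The work goes in short steps, Python scripts to look and compute and a tool call to move; the robot and the scene stay as the last step left them, time stands still between calls to the robot, and variables do not carry over. Pictures are saved under pics/ and viewed, at most 10 in all, crops included, and the job is handed in when it is done.

Besides the shell and the picture viewer there is one more tool, called after "Emit:" as name(argument=value, ...), one argument or row to a line, values as JSON. jog_arm: Moves the arm, as the interface text tells. Its arguments: {"type":"object","properties":{"series":{"type":"array"}},"required":["series"]}

```bash
ls; mkdir -p pics
cat > h.py <<'E'
import numpy as np, cv2
from bench import ctrl
def cloud(c):
    h,w=c["z_map"].shape
    u,v=np.meshgrid(np.arange(w),np.arange(h))
    K=np.array([[c["fx"],0,c["cx"]],[0,c["fy"],c["cy"]],[0,0,1]])
    p=cv2.undistortPoints(np.stack([u.ravel(),v.ravel()],1).astype(np.float64)[:,None],K,np.array([c["k1"],0,0,0.])).reshape(h,w,2)
    z=c["z_map"]; P=np.dstack([p[...,0]*z,p[...,1]*z,z])
    R=np.array(c["rotation"])
    if R.size==4:
        from scipy.spatial.transform import Rotation
        R=Rotation.from_quat(np.roll(R,-1)).as_matrix()
    return P@R.reshape(3,3).T+np.array(c["xyz"])
E
python3 - <<'E'
from h import *
o=ctrl.get_obs(); print(o)
ims=[]
for n in("scene","top"):
    c=ctrl.camera(n); np.save(n+".npy",c,allow_pickle=True); print(n,c["xyz"],c["rotation"],c["fx"],c["k1"])
    cv2.imwrite(f"pics/{n}.png",c["frame"])
E
```

```text
pics
{'time_s': 0.0, 'q': array([-1.41832134e+00,  1.81531109e-01,  1.60799448e+00, -1.02187473e-05,
        1.35377210e+00, -2.06335209e-01]), 'dq': array([-0.00049794,  0.00023267,  0.00059978,  0.00062012, -0.00019061,
        0.00096237]), 'joint_efforts': array([-1.21645164e-03, -4.44870079e+01, -3.51343346e+01, -2.99280682e-04,
        9.00823390e-03, -4.67820598e-05]), 'eef_pos': array([ 0.20182833, -0.5378412 ,  0.23039626]), 'eef_rot': array([-8.52342438e-04,  9.83949469e-01,  1.78445275e-01,  1.79688345e-05]), 'wrist_force': array([ 0.33494237,  0.29697327, -0.24904709]), 'torque': array([-0.05409195, -0.04574793, -0.00108763]), 'grasp_force': 0.0, 'opening': 0.9970407517093905}
scene [1.08222718 0.17592739 0.79107767] [-0.19776074  0.55882535  0.76106303 -0.26341599] 359.6871510236597 -0.0436620118156833
top [ 0.44088968 -0.00648497  0.86751883] [ 0.06762492 -0.70321006  0.70629567 -0.04548521] 354.54427019386185 -0.034402902627691676
```

View pics/scene.png

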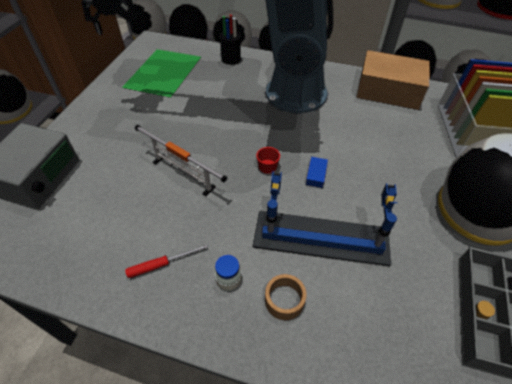

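View pics/top.png

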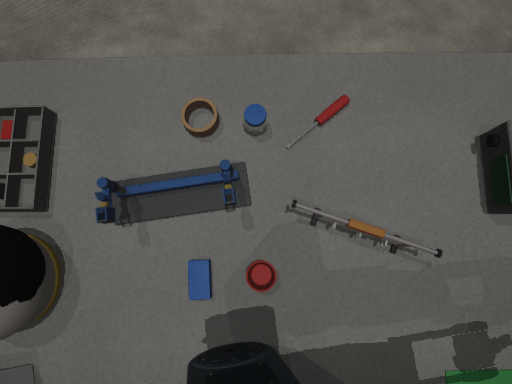

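The top view shows the frame's orange handle at (367,228) with knobs at (294,204) and (438,253). It also shows the stand's hooks at about (103,213) and (229,195). The blue crossbar and posts are behind the hooks at (104,185) and (225,167).

Run:
```python
from h import *
for n in("scene","top"):
    c=np.load(n+".npy",allow_pickle=True).item(); X=cloud(c); hsv=cv2.cvtColor(c["frame"],cv2.COLOR_BGR2HSV)
    H,S,V=[hsv[...,i].astype(int) for i in range(3)]; Z=X[...,2]; ok=c["z_map"]>0
    m=ok&(H>5)&(H<18)&(S>150)&(Z>.07)&(Z<.14)&(X[...,1]<-.05)
    P=X[m]; print(n,"orange",m.sum(),P.mean(0).round(4),"top z",np.percentile(P[:,2],[50,95]).round(4))
    T=P[P[:,2]>np.percentile(P[:,2],95)-.006]; r=cv2.minAreaRect((T[:,:2]*1000).astype(np.float32)); print("rect",r)
    # frame bar: points z .07-.125 around
    ctr=P.mean(0)
    b=ok&(Z>.085)&(Z<.125)&(np.hypot(X[...,0]-ctr[0],X[...,1]-ctr[1])<.19)&(X[...,1]<-.02)
    r=cv2.minAreaRect((X[b][:,:2]*1000).astype(np.float32)); print("bar",b.sum(),r)
    l=cv2.fitLine((X[b][:,:2]).astype(np.float32),cv2.DIST_HUBER,0,.01,.01).ravel();print("line",l)
    kn=b&(V<60)&(np.hypot(X[...,0]-ctr[0],X[...,1]-ctr[1])>.145)
    s=(X[...,:2]-ctr[:2])@l[:2]
    for sg in(1,-1):
        q=kn&(sg*s>0); print("knob",q.sum(),X[q].mean(0) if q.any() else 0)
    y=ok&(H>18)&(H<35)&(S>110)&(Z>.1)&(Z<.22)&(X[...,1]>0)&(X[...,0]>.25)
    bl=ok&(H>100)&(H<130)&(S>120)&(Z>.13)&(Z<.25)&(X[...,1]>-.05)
    for nm,mm in(("yel",y),("blue",bl)):
        k,lab,st,ce=cv2.connectedComponentsWithStats(mm.astype(np.uint8))
        for i in range(1,k):
            if st[i,4]>3: Q=X[lab==i]; print(nm,st[i,4],ce[i].round(),"mean",Q.mean(0).round(4),"min",Q.min(0).round(3),"max",Q.max(0).round(3))
    # base
    g=ok&(Z>.007)&(Z<.016)&(X[...,1]>-.05)&(X[...,1]<.5)&(V<75)&(X[...,0]>.3)&(X[...,0]<.7)
    k,lab,st,ce=cv2.connectedComponentsWithStats(g.astype(np.uint8)); i=1+np.argmax(st[1:,4])
    print("base",st[i,4],cv2.minAreaRect((X[lab==i][:,:2]*1000).astype(np.float32)))
    u=[(cv2.resize(c["frame"][a:b_,e:f],None,fx=5,fy=5,interpolation=cv2.INTER_CUBIC)) for a,b_,e,f in ([(150,230,90,250)] if n=="top" else [(165,270,245,405)])][0]
    cv2.imwrite(f"pics/crop_{n}.png",u)
```

```text
scene orange 195 [ 0.4838 -0.2248  0.1053] top z [0.1075 0.1107]
rect ((483.8123474121094, -224.71200561523438), (76.6937484741211, 16.994741439819336), 71.46085357666016)
bar 586 ((482.16387939453125, -226.17259216308594), (331.8407897949219, 19.598407745361328), 70.90533447265625)
line [ 0.33036625  0.94385284  0.49233708 -0.20480485]
knob 27 [ 0.5379674  -0.07296064  0.1006287 ]
knob 16 [ 0.43178619 -0.37973085  0.10191269]
yel 27 [275. 186.] mean [0.562  0.0649 0.1504] min [0.546 0.055 0.127] max [0.566 0.071 0.16 ]
yel 45 [389. 199.] mean [0.5275 0.3211 0.1581] min [0.518 0.316 0.147] max [0.544 0.329 0.17 ]
blue 250 [481.  66.] mean [-0.0525  0.5492  0.1952] min [-0.07   0.508  0.13 ] max [-0.039  0.634  0.216]
blue 71 [276. 178.] mean [0.5491 0.0636 0.1636] min [0.53  0.051 0.14 ] max [0.56  0.074 0.171]
blue 328 [389. 207.] mean [0.5465 0.3229 0.1541] min [0.493 0.308 0.13 ] max [0.588 0.34  0.178]
blue 161 [272. 202.] mean [0.604  0.0719 0.1445] min [0.576 0.061 0.13 ] max [0.625 0.084 0.171]
blue 4 [482. 195.] mean [0.4598 0.5233 0.1665] min [0.456 0.522 0.165] max [0.462 0
[... 1104 characters left out ...]
2 0.084 0.171]
blue 206 [103. 189.] mean [0.561  0.3274 0.1531] min [0.538 0.318 0.135] max [0.584 0.341 0.176]
blue 55 [226. 193.] mean [0.5484 0.0687 0.1623] min [0.529 0.06  0.152] max [0.559 0.075 0.171]
blue 23 [233. 195.] mean [0.5455 0.054  0.1614] min [0.531 0.052 0.151] max [0.56  0.057 0.164]
blue 6 [110. 202.] mean [0.5358 0.32   0.1324] min [0.532 0.318 0.13 ] max [0.538 0.323 0.138]
blue 89 [102. 212.] mean [0.5108 0.3214 0.1651] min [0.493 0.307 0.132] max [0.522 0.332 0.178]
blue 4 [112. 208.] mean [0.5242 0.3137 0.1345] min [0.523 0.311 0.131] max [0.526 0.317 0.136]
base 3497 ((572.982177734375, 198.42665100097656), (109.72120666503906, 338.4606018066406), 8.309650421142578)
```

View pics/crop_top.png

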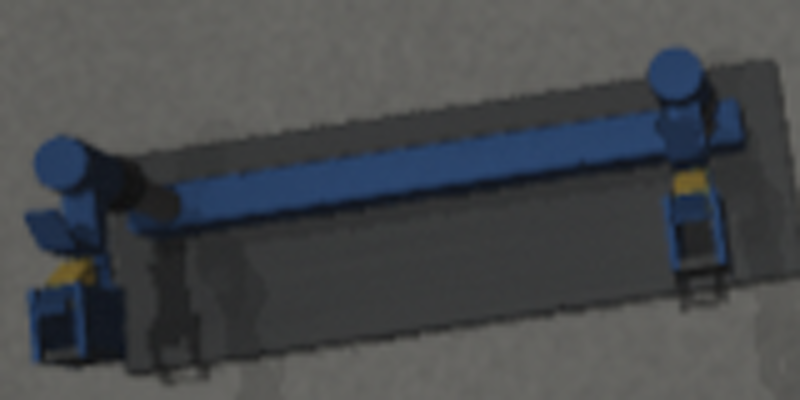

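View pics/crop_scene.png

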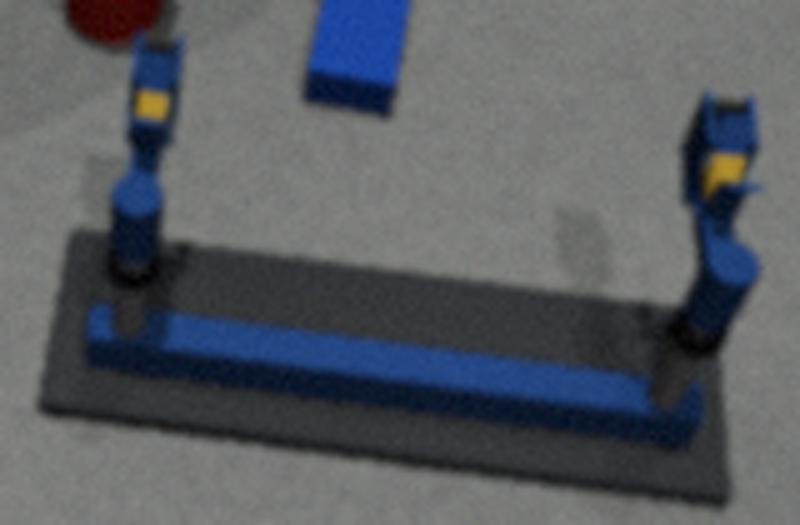

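The crops show the posts' tops at top-view pixels (225,165) and (103,183). The yellow catches lie between the catch boxes and the post-side flares. The left hook looks higher than the right. Next I work out the stand frame.

Run:
```python
from h import *
for n in("scene","top"):
    c=np.load(n+".npy",allow_pickle=True).item(); X=cloud(c); hsv=cv2.cvtColor(c["frame"],cv2.COLOR_BGR2HSV)
    H,S,V=[hsv[...,i].astype(int) for i in range(3)]; Z=X[...,2]; ok=c["z_map"]>0
    a=np.radians(8.2); ex=np.array([np.cos(a),np.sin(a)]); ey=np.array([-ex[1],ex[0]])
    B=np.array([.574,.1985]); s=X[...,:2]-B; sx=s@ex; sy=s@ey   # base-centred
    col=ok&(S>100)&(np.abs(sx)<.12)&(np.abs(sy)<.18)
    for sg in(1,-1):
        near=col&(np.abs(sy*sg-.13)<.035)
        q=near&(Z>.08)&(sx>.0)&(H>100); zt=np.percentile(Z[q],97); q&=Z>zt-.005
        f=near&(Z>.09)&(sx<0)
        ff=f&(H>100)
        print(n,sg,"post top",(sx[q].min()+sx[q].max())/2,(sy[q].min()+sy[q].max())/2,zt,q.sum())
        P=np.c_[sx[ff],sy[ff],Z[ff]]*1000
        print(" hook y mid",np.median(P[:,1]).round(1),np.percentile(P[:,1],[2,98]).round(),"x",np.percentile(P[:,0],[2,98]).round(),"ztop",np.percentile(P[:,2],[90,97,100]).round(1))
        for lo in range(-85,0,6):
            w=(P[:,0]>lo)&(P[:,0]<=lo+6)
            if w.sum(): print("  ",lo,w.sum(),P[w,2].max().round(1),P[w,2].min().round(1),end=";")
        yl=f&(H>18)&(H<35); Y=np.c_[sx[yl],sy[yl],Z[yl]]*1000
        print("\n yellow",Y.mean(0).round(1),Y.min(0).round(1),Y.max(0).round(1))
```

```text
scene 1 post top 0.01986575192048145 0.1292951518998871 0.15710579291366297 80
 hook y mid 126.6 [118. 139.] x [-61.  -4.] ztop [174.7 176.9 177.9]
   -67 7 168.9 150.1;   -61 10 170.8 162.3;   -55 10 171.7 147.1;   -49 25 177.3 144.8;   -43 47 177.9 143.3;   -37 29 170.6 129.6;   -31 5 134.2 130.9;   -25 2 133.6 131.4;   -19 36 162.7 139.0;   -13 14 156.8 138.4;   -7 18 177.4 135.9;   -1 2 142.5 137.2;
 yellow [-28.1 127.8 158.5] [-39.1 122.2 146.7] [ -8.9 136.4 174.7]
scene -1 post top 0.02099204277831803 -0.13025309904042492 0.1507189383269607 71
 hook y mid -129.8 [-140. -121.] x [-61.  -4.] ztop [169.3 170.9 171.3]
   -67 3 164.1 143.0;   -61 10 164.8 139.6;   -55 5 164.0 159.3;   -49 11 171.2 162.6;   -43 32 171.1 152.8;   -37 20 166.5 125.6;   -19 38 156.4 132.9;   -13 11 150.3 131.9;   -7 11 171.3 133.5;
 yellow [ -31.  -130.6  150.7] [ -47.9 -137.8  127.2] [ -26.5 -124.3  159.7]
top 1 post top 0.020006039839351546 0.12993705223317367 0.15594764049205528 91
 hook y mid 126.5 [119. 141.] x [-60.  -1.] ztop [173.7 176.  177.6]
   -67 4 168.8 155.6;   -61 22 170.7 134.1;   -55 40 169.4 131.6;   -49 44 176.6 133.7;   -43 49 177.6 135.4;   -37 17 169.1 135.0;   -31 6 131.3 128.9;   -25 7 131.4 128.6;   -19 37 167.0 129.7;   -13 40 176.3 137.6;   -7 27 176.0 132.7;   -1 4 140.5 131.7;
 yellow [-26.3 129.8 150.3] [-31.2 123.5 131.1] [-18.5 137.5 161.6]
top -1 post top 0.01922612849847115 -0.12930124460058573 0.14953841172973267 95
 hook y mid -129.6 [-140. -119.] x [-61.  -4.] ztop [168.4 169.7 171.4]
   -67 4 162.2 159.7;   -61 13 164.2 149.0;   -55 10 162.7 155.2;   -49 21 170.7 151.0;   -43 27 167.9 122.7;   -37 13 162.8 152.0;   -31 1 124.6 124.6;   -19 30 161.1 141.2;   -13 30 170.0 121.7;   -7 12 171.4 132.7;   -1 1 132.5 132.5;
 yellow [ -25.  -128.5  143.3] [ -30.9 -134.   122.5] [ -17.9 -123.2  153.7]
```

Emit:
jog_arm(
  series=[
    [[37,-19.3,5,0,0,0,85],[37,-19.3,5,0,0,0,85],[37,-19.3,5,0,0,0,85],[37,-19.3,5,0,0,0,85],[37,-19.3,5,0,0,0,85],[37,-19.3,5,0,0,0,85],[37,-19.3,5,0,0,0,85],[37,-19.3,5,0,0,0,85],[37,-19.3,5,0,0,0,85],[37,-19.3,5,0,0,0,85]],
  ],
)

```text
time_s: 1.1
eef_pos: [0.4813, -0.2261, 0.1808]
eef_rot: [-0.0, 0.984, 0.178, -0.0]
wrist_force: [-0.1, -1.6, 0.6]
opening: 0.996
grasp_force: 0.0
```

Emit:
jog_arm(
  series=[
    [[0,0,0,0,0,-0.125,85],[0,0,0,0,0,-0.125,85],[0,0,0,0,0,-0.125,85],[0,0,0,0,0,-0.125,85],[0,0,0,0,0,-0.125,85],[0,0,0,0,0,-0.125,85],[0,0,0,0,0,-0.125,85],[0,0,0,0,0,0,85],[0,0,0,0,0,0,85],[0,0,0,0,0,0,85]],
  ],
)

```text
time_s: 2.1
eef_pos: [0.4805, -0.2277, 0.1811]
eef_rot: [-0.0, 0.816, 0.578, -0.0]
wrist_force: [-0.3, -0.4, -0.1]
opening: 0.997
grasp_force: 0.0
```

```bash
cat > st.py <<'E'
from h import *
from scipy.spatial.transform import Rotation as Ro
def state(tgt=None,yaw=None,tilt=0.):
    """tgt: world TCP m; yaw: wanted tool-x heading deg; tilt: wanted rotation about stand x rad -> offset in tool axes (mm), rotvec"""
    o=ctrl.get_obs(); R=Ro.from_quat(np.roll(o["eef_rot"],-1)); M=R.as_matrix()
    print("t",round(o["time_s"],2),"p",(o["eef_pos"]*1000).round(1),"yaw",np.degrees(np.arctan2(M[1,0],M[0,0])).round(2),"z",M[:,2].round(4),"F",o["wrist_force"].round(2),"T",o["torque"].round(3),"op",round(o["opening"],3),"g",round(o["grasp_force"],1))
    if tgt is not None: print("shift tool mm",(M.T@(np.array(tgt)-o["eef_pos"])*1000).round(1))
    if yaw is not None:
        T=np.radians(yaw); G=np.array([[np.cos(T),np.sin(T),0],[np.sin(T),-np.cos(T),0],[0,0,-1]])
        a=np.radians(8.2); G=Ro.from_rotvec(tilt*np.array([np.cos(a),np.sin(a),0]))*Ro.from_matrix(G)
        print("rotvec tool",(R.inv()*G).as_rotvec().round(4))
    return o
E
python3 -c "
from st import *
state((.4815,-.2265,.077),70.85)"
```

```text
t 2.1 p [ 480.5 -227.7  181.1] yaw 70.55 z [-2.e-04  2.e-04 -1.e+00] F [-0.31 -0.42 -0.11] T [-0.003  0.001 -0.033] op 0.997 g 0.0
shift tool mm [  1.4   0.6 104.1]
rotvec tool [-0.0003 -0.0001 -0.0052]
```

Emit:
jog_arm(
  series=[
    [[1.4,0.6,14,0,0,-0.005,85],[0,0,20,0,0,0,85],[0,0,20,0,0,0,85],[0,0,20,0,0,0,85],[0,0,18,0,0,0,85],[0,0,12,0,0,0,85],[0,0,0,0,0,0,85],[0,0,0,0,0,0,60],[0,0,0,0,0,0,40],[0,0,0,0,0,0,10]],
  ],
)

```text
time_s: 3.1
eef_pos: [0.4823, -0.2271, 0.0783]
eef_rot: [0.001, 0.814, 0.581, 0.0]
wrist_force: [0.2, 0.9, -0.1]
opening: 0.512
grasp_force: 0.0
```

Emit:
jog_arm(
  series=[
    [[0,0,0,0,0,0,5],[0,0,0,0,0,0,5],[0,0,0,0,0,0,5],[0,0,0,0,0,0,5],[0,0,0,0,0,0,5],[0,0,0,0,0,0,5],[0,0,-2,0,0,0,5],[0,0,-4,0,0,0,5],[0,0,-6,0,0,0,5],[0,0,-8,0,0,0,5]],
  ],
)

```text
time_s: 4.1
eef_pos: [0.4812, -0.2263, 0.0972]
eef_rot: [-0.001, 0.814, 0.581, -0.0]
wrist_force: [0.7, 0.9, -4.6]
opening: 0.203
grasp_force: 58.6
```

```bash
python3 -c "
from st import *
state((.5493,.1949,.28),98.2)
c=ctrl.camera('scene'); cv2.imwrite('pics/g1.png',cv2.resize(c['frame'][60:260,60:300],None,fx=3,fy=3))"
```

```text
t 4.1 p [ 481.2 -226.3   97.2] yaw 70.98 z [-1.e-03  8.e-04 -1.e+00] F [ 0.67  0.91 -4.62] T [0.002 0.03  0.027] op 0.203 g 58.6
shift tool mm [ 420.5  -73.1 -182.5]
rotvec tool [-0.0011 -0.0007 -0.475 ]
```

View pics/g1.png

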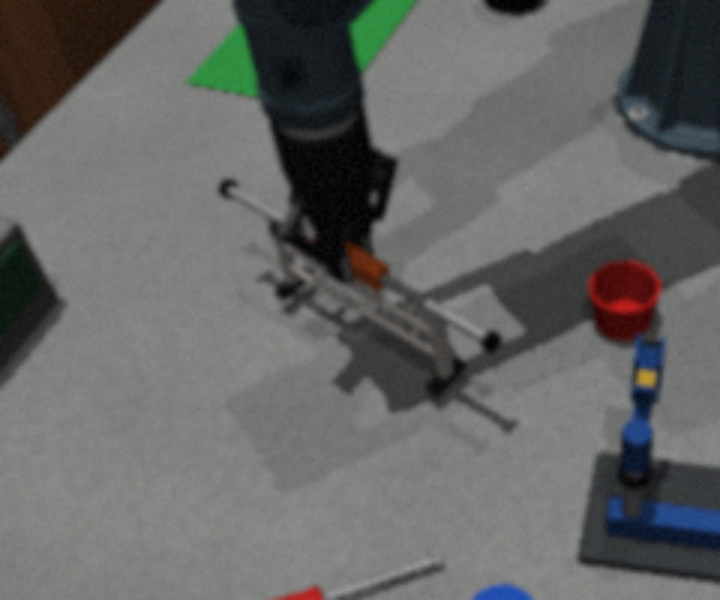

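The frame is held by the orange handle (about (365,265) in this crop), level and clear of the bench.

Emit:
jog_arm(
  series=[
    [[0,0,-12,0,0,0,5],[0,0,-18,0,0,0,5],[0,0,-22,0,0,-0.02,5],[0,0,-24,0,0,-0.055,5],[0,0,-24,0,0,-0.08,5],[0,0,-24,0,0,-0.1,5],[0,0,-22,0,0,-0.1,5],[0,0,-18,0,0,-0.07,5],[0,0,-12,0,0,-0.04,5],[0,0,-6,0,0,-0.01,5]],
  ],
)

```text
time_s: 5.15
eef_pos: [0.482, -0.2269, 0.2815]
eef_rot: [0.001, 0.654, 0.756, 0.0]
wrist_force: [0.5, -0.2, -4.7]
opening: 0.2
grasp_force: 59.0
```

```bash
python3 -c "
from st import *
state((.5493,.1949,.28),98.2)"
```

```text
t 5.15 p [ 482.  -226.9  281.5] yaw 98.24 z [ 0.0022 -0.0017 -1.    ] F [ 0.54 -0.17 -4.66] T [-0.026  0.013 -0.028] op 0.2 g 59.0
shift tool mm [407.8 127.    0.9]
rotvec tool [0.0019 0.002  0.0007]
```

Emit:
jog_arm(
  series=[
    [[4,1,0,0,0,0,5],[10,3,0,0,0,0,5],[16,5,0,0,0,0,5],[22,7,0,0,0,0,5],[26,8,0,0,0,0,5],[26,8,0,0,0,0,5],[26,8,0,0,0,0,5],[26,8,0,0,0,0,5],[26,8,0,0,0,0,5],[26,8,0,0,0,0,5]],
  ],
)

```text
time_s: 6.15
eef_pos: [0.5146, -0.0089, 0.2785]
eef_rot: [-0.001, 0.655, 0.756, -0.0]
wrist_force: [0.9, 0.1, -3.6]
opening: 0.199
grasp_force: 59.0
```

Emit:
jog_arm(
  series=[
    [[26,8,0,0,0,0,5],[26,8,0,0,0,0,5],[26,8,0,0,0,0,5],[26,8,0,0,0,0,5],[26,8,0,0,0,0,5],[24,8,0,0,0,0,5],[20,7,0,0,0,0,5],[14,5,0,0,0,0,5],[8,3,0,0,0,0,5],[4,1,0,0,0,0,5]],
  ],
)

```text
time_s: 7.15
eef_pos: [0.5498, 0.1963, 0.2788]
eef_rot: [-0.0, 0.654, 0.756, -0.0]
wrist_force: [0.3, -0.1, -4.2]
opening: 0.202
grasp_force: 59.0
```

```bash
cat > fr.py <<'E'
from st import *
def frame(name="top"):
    c=ctrl.camera(name); X=cloud(c); hsv=cv2.cvtColor(c["frame"],cv2.COLOR_BGR2HSV)
    O=np.array([.5493,.1949]); a=np.radians(8.2); ex=np.array([np.cos(a),np.sin(a)]); ey=np.array([-ex[1],ex[0]])
    s=X[...,:2]-O; sx=s@ex; sy=s@ey; z=X[...,2]; tz=ctrl.get_obs()["eef_pos"][2]+.0175
    m=(c["z_map"]>0)&(abs(sx)<.03)&(abs(sy)<.175)&(abs(sy)>.045)&(abs(z-tz)<.02)&((tz>.19)|(abs(abs(sy)-.13)>.02))
    b=m&(abs(sy)<.155)&(hsv[...,1]<70); k=m&(abs(sy)>.15)&(hsv[...,2]<70)
    if b.sum()>20:
        A=np.polyfit(sy[b],sx[b],1); print(name,"bar n",b.sum(),"x@+130 %.1f x@-130 %.1f"%tuple(1e3*np.polyval(A,[.13,-.13])))
        Zf=np.polyfit(sy[b],z[b],1); print(" z@+130 %.1f -130 %.1f"%tuple(1e3*np.polyval(Zf,[.13,-.13])))
    for sg in(1,-1):
        q=k&(sy*sg>0)
        if q.any(): print(" knob",q.sum(),(1e3*np.array([(sx[q].min()+sx[q].max())/2,(sy[q].min()+sy[q].max())/2,z[q].mean()])).round(1))
    return c
E
python3 -c "
from fr import *
state((.5493,.1949,.28),98.2)
for n in('top','scene'): c=frame(n); cv2.imwrite('pics/o_%s.png'%n,cv2.resize(c['frame'][90:290,60:300] if n=='top' else c['frame'][90:290,220:440],None,fx=3,fy=3))"
```

```text
t 7.15 p [549.8 196.3 278.8] yaw 98.24 z [-9.e-04 -2.e-04 -1.e+00] F [ 0.33 -0.08 -4.17] T [-0.018  0.016  0.014] op 0.202 g 59.0
shift tool mm [-1.3 -0.7 -1.2]
rotvec tool [-0.0009  0.0001  0.0007]
top bar n 409 x@+130 -0.6 x@-130 -1.0
 z@+130 298.5 -130 298.9
 knob 56 [  -0.7 -160.3  302.3]
scene bar n 672 x@+130 2.6 x@-130 2.6
 z@+130 298.7 -130 298.9
 knob 45 [  3.9 161.1 301.4]
 knob 30 [   4.5 -160.4  302.4]
```

View pics/o_scene.png

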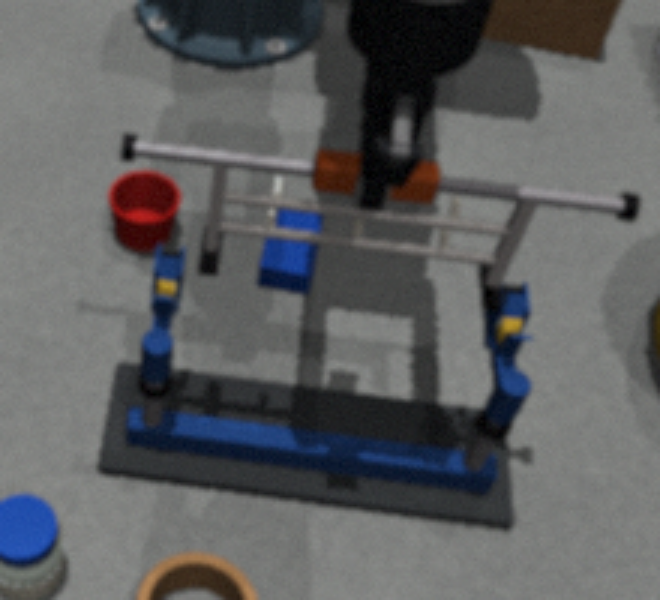

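The frame is centred over the stand, parallel to it and clear. In this crop the bar runs from (130,148) to (628,206), above the hooks at (168,275) and (508,310). I'll tilt it about 0.025 rad to match the left hook being higher, then lower it.

Emit:
jog_arm(
  series=[
    [[-1.3,-0.7,6,0,0,0,5],[0,0,12,0,0.005,0,5],[0,0,14,0,0.005,0,5],[0,0,16,0,0.005,0,5],[0,0,16,0,0.005,0,5],[0,0,15,0,0.005,0,5],[0,0,13,0,0,0,5],[0,0,9,0,0,0,5],[0,0,6,0,0,0,5],[0,0,3,0,0,0,5]],
  ],
)

```text
time_s: 8.25
eef_pos: [0.5494, 0.1956, 0.1688]
eef_rot: [-0.01, 0.655, 0.756, 0.008]
wrist_force: [0.2, -0.2, -4.5]
opening: 0.201
grasp_force: 59.0
```

```bash
python3 -c "
from fr import *
state((.5493,.1949,.116),98.2,.025)
frame('top');frame('scene')
state()"
```

```text
t 8.25 p [549.4 195.6 168.8] yaw 98.2 z [-0.004   0.0247 -0.9997] F [ 0.17 -0.2  -4.48] T [-0.043  0.038 -0.058] op 0.201 g 59.0
shift tool mm [-2.  -0.1 52.7]
rotvec tool [-0.0004  0.     -0.0001]
top bar n 206 x@+130 0.6 x@-130 -2.0
 z@+130 193.1 -130 185.1
 knob 47 [  1.1 162.7 194.5]
 knob 42 [  -1.2 -160.1  187.7]
scene bar n 348 x@+130 2.3 x@-130 1.7
 z@+130 190.4 -130 185.8
 knob 35 [  2.2 160.4 195.5]
 knob 25 [   0.9 -162.   189. ]
t 8.35 p [549.5 195.7 169.2] yaw 98.2 z [-0.0036  0.0247 -0.9997] F [ 0.01  0.9  -4.3 ] T [-0.059 -0.034  0.023] op 0.198 g 59.0
```

Emit:
jog_arm(
  series=[
    [[-0.5,0,3,0,0,0,5],[-0.5,0,3,0,0,0,5],[-0.5,0,3,0,0,0,5],[-0.5,0,2,0,0,0,5],[0,0,2,0,0,0,5],[0,0,2,0,0,0,5],[0,0,2,0,0,0,5],[0,0,1,0,0,0,5],[0,0,1,0,0,0,5],[0,0,0,0,0,0,5]],
  ],
)

```text
time_s: 9.35
eef_pos: [0.5496, 0.1941, 0.1501]
eef_rot: [-0.01, 0.655, 0.756, 0.008]
wrist_force: [0.6, -0.2, -4.4]
opening: 0.199
grasp_force: 59.0
```

```bash
python3 -c "
from fr import *
state((.5493,.1949,.116),98.2,.025)"
```

```text
t 9.35 p [549.6 194.1 150.1] yaw 98.2 z [-0.0038  0.0247 -0.9997] F [ 0.64 -0.2  -4.45] T [-0.028 -0.033 -0.002] op 0.199 g 59.0
shift tool mm [-0.  -0.1 34.1]
rotvec tool [-0.0002 -0.     -0.0001]
```

Emit:
jog_arm(
  series=[
    [[0,0,0.8,0,0,0,5],[0,0,0.8,0,0,0,5],[0,0,0.8,0,0,0,5],[0,0,0.8,0,0,0,5],[0,0,0.8,0,0,0,5],[0,0,0.8,0,0,0,5],[0,0,0.8,0,0,0,5],[0,0,0.4,0,0,0,5],[0,0,0,0,0,0,5],[0,0,0,0,0,0,5]],
  ],
)

```text
time_s: 10.35
eef_pos: [0.5496, 0.1942, 0.1443]
eef_rot: [-0.009, 0.655, 0.756, 0.008]
wrist_force: [-0.3, -0.3, -3.0]
opening: 0.203
grasp_force: 59.0
```

```bash
python3 -c "
from fr import *
state()"
```

```text
t 10.35 p [549.6 194.2 144.3] yaw 98.19 z [-0.0036  0.0248 -0.9997] F [-0.35 -0.27 -3.01] T [-0.015  0.015 -0.029] op 0.203 g 59.0
```

Emit:
jog_arm(
  series=[
    [[0,0,0.7,0,0,0,5],[0,0,0.7,0,0,0,5],[0,0,0.7,0,0,0,5],[0,0,0.7,0,0,0,5],[0,0,0.7,0,0,0,5],[0,0,0.7,0,0,0,5],[0,0,0.4,0,0,0,5],[0,0,0.2,0,0,0,5],[0,0,0,0,0,0,5],[0,0,0,0,0,0,5]],
  ],
)

```text
time_s: 11.35
eef_pos: [0.55, 0.1943, 0.1397]
eef_rot: [-0.009, 0.655, 0.756, 0.008]
wrist_force: [1.6, -0.4, -1.9]
opening: 0.203
grasp_force: 59.2
```

```bash
python3 -c "
from fr import *
state()"
```

```text
t 11.35 p [550.  194.3 139.7] yaw 98.2 z [-0.0027  0.0247 -0.9997] F [ 1.57 -0.41 -1.87] T [-0.261 -0.32   0.115] op 0.203 g 59.2
```

Emit:
jog_arm(
  series=[
    [[0,0,0.7,0,0,0,5],[0,0,0.7,0,0,0,5],[0,0,0.7,0,0,0,5],[0,0,0.7,0,0,0,5],[0,0,0.7,0,0,0,5],[0,0,0.7,0,0,0,5],[0,0,0.4,0,0,0,5],[0,0,0.2,0,0,0,5],[0,0,0,0,0,0,5],[0,0,0,0,0,0,5]],
  ],
)

```text
time_s: 12.35
eef_pos: [0.5496, 0.1945, 0.1347]
eef_rot: [-0.009, 0.655, 0.756, 0.008]
wrist_force: [3.7, 0.0, 1.6]
opening: 0.201
grasp_force: 59.7
```

```bash
python3 -c "
from fr import *
state()"
```

```text
t 12.35 p [549.6 194.5 134.7] yaw 98.19 z [-0.0035  0.0248 -0.9997] F [3.75 0.01 1.6 ] T [-0.027 -0.525  0.054] op 0.201 g 59.7
```

Emit:
jog_arm(
  series=[
    [[0,0,0.7,0,0,0,5],[0,0,0.7,0,0,0,5],[0,0,0.7,0,0,0,5],[0,0,0.7,0,0,0,5],[0,0,0.7,0,0,0,5],[0,0,0.7,0,0,0,5],[0,0,0.4,0,0,0,5],[0,0,0.2,0,0,0,5],[0,0,0,0,0,0,5],[0,0,0,0,0,0,5]],
  ],
)

```text
time_s: 13.35
eef_pos: [0.5496, 0.1946, 0.1299]
eef_rot: [-0.009, 0.655, 0.756, 0.008]
wrist_force: [3.8, 1.0, 2.4]
opening: 0.197
grasp_force: 59.8
```

```bash
python3 -c "
from fr import *
state()"
```

```text
t 13.35 p [549.6 194.6 129.9] yaw 98.19 z [-0.0035  0.0248 -0.9997] F [3.76 0.99 2.35] T [ 0.048 -0.612 -0.01 ] op 0.197 g 59.8
```

Emit:
jog_arm(
  series=[
    [[0,0,0.7,0,0,0,5],[0,0,0.7,0,0,0,5],[0,0,0.7,0,0,0,5],[0,0,0.7,0,0,0,5],[0,0,0.7,0,0,0,5],[0,0,0.6,0,0,0,5],[0,0,0,0,0,0,5],[0,0,0,0,0,0,5],[0,0,0,0,0,0,5],[0,0,0,0,0,0,5]],
  ],
)

```text
time_s: 14.35
eef_pos: [0.5492, 0.1946, 0.1252]
eef_rot: [-0.01, 0.655, 0.756, 0.008]
wrist_force: [4.7, 1.0, -2.7]
opening: 0.201
grasp_force: 59.2
```

```bash
python3 -c "
from fr import *
state()"
```

```text
t 14.35 p [549.2 194.6 125.2] yaw 98.19 z [-0.0046  0.0246 -0.9997] F [ 4.66  1.02 -2.71] T [ 0.07  -0.697 -0.024] op 0.201 g 59.2
```

Emit:
jog_arm(
  series=[
    [[0,0,0.5,0,0,0,5],[0,0,0.5,0,0,0,5],[0,0,0.5,0,0,0,5],[0,0,0.5,0,0,0,5],[0,0,0.5,0,0,0,5],[0,0,0.5,0,0,0,5],[0,0,0,0,0,0,5],[0,0,0,0,0,0,5],[0,0,0,0,0,0,5],[0,0,0,0,0,0,5]],
  ],
)

```text
time_s: 15.35
eef_pos: [0.5495, 0.1947, 0.1227]
eef_rot: [-0.009, 0.655, 0.756, 0.008]
wrist_force: [4.9, 1.2, -1.7]
opening: 0.2
grasp_force: 59.3
```

```bash
python3 -c "
from fr import *
state()"
```

```text
t 15.35 p [549.5 194.7 122.7] yaw 98.19 z [-0.0037  0.0247 -0.9997] F [ 4.89  1.2  -1.67] T [ 0.058 -0.685  0.005] op 0.2 g 59.3
```

Emit:
jog_arm(
  series=[
    [[0,0,0.5,0,0,0,5],[0,0,0.5,0,0,0,5],[0,0,0.5,0,0,0,5],[0,0,0.5,0,0,0,5],[0,0,0.5,0,0,0,5],[0,0,0,0,0,0,5],[0,0,0,0,0,0,5],[0,0,0,0,0,0,5],[0,0,0,0,0,0,5],[0,0,0,0,0,0,5]],
  ],
)

```text
time_s: 16.35
eef_pos: [0.5493, 0.1948, 0.12]
eef_rot: [-0.01, 0.655, 0.756, 0.008]
wrist_force: [4.0, 1.7, -5.9]
opening: 0.2
grasp_force: 59.0
```

```bash
python3 -c "
from fr import *
state()"
```

```text
t 16.35 p [549.3 194.8 120. ] yaw 98.19 z [-0.004   0.0247 -0.9997] F [ 4.03  1.75 -5.89] T [ 0.164 -0.681 -0.028] op 0.2 g 59.0
```

Emit:
jog_arm(
  series=[
    [[0,0,0.5,0,0,0,5],[0,0,0.5,0,0,0,5],[0,0,0.5,0,0,0,5],[0,0,0.5,0,0,0,5],[0,0,0,0,0,0,5],[0,0,0,0,0,0,5],[0,0,0,0,0,0,5],[0,0,0,0,0,0,5],[0,0,0,0,0,0,5],[0,0,0,0,0,0,5]],
  ],
)

```text
time_s: 17.35
eef_pos: [0.5487, 0.1948, 0.1177]
eef_rot: [-0.01, 0.655, 0.756, 0.007]
wrist_force: [-2.5, 0.2, -7.9]
opening: 0.2
grasp_force: 58.6
```

```bash
python3 -c "
from fr import *
state()"
```

```text
t 17.35 p [548.7 194.8 117.7] yaw 98.2 z [-0.0055  0.0245 -0.9997] F [-2.55  0.24 -7.86] T [-0.168  0.275  0.034] op 0.2 g 58.6
```

Emit:
jog_arm(
  series=[
    [[0,0,0.4,0,0,0,5],[0,0,0.4,0,0,0,5],[0,0,0.4,0,0,0,5],[0,0,0,0,0,0,5],[0,0,0,0,0,0,5],[0,0,0,0,0,0,5],[0,0,0,0,0,0,5],[0,0,0,0,0,0,5],[0,0,0,0,0,0,5],[0,0,0,0,0,0,5]],
  ],
)

```text
time_s: 18.35
eef_pos: [0.5498, 0.1949, 0.1173]
eef_rot: [-0.009, 0.655, 0.756, 0.008]
wrist_force: [0.2, 0.6, -6.4]
opening: 0.198
grasp_force: 59.1
```

```bash
python3 -c "
from fr import *
state()"
```

```text
t 18.35 p [549.8 194.9 117.3] yaw 98.19 z [-0.003   0.0248 -0.9997] F [ 0.23  0.57 -6.37] T [-0.02  -0.029 -0.021] op 0.198 g 59.1
```

Emit:
jog_arm(
  series=[
    [[0,0,0.3,0,0,0,5],[0,0,0.3,0,0,0,5],[0,0,0.3,0,0,0,5],[0,0,0.3,0,0,0,5],[0,0,0,0,0,0,5],[0,0,0,0,0,0,5],[0,0,0,0,0,0,5],[0,0,0,0,0,0,5],[0,0,0,0,0,0,5],[0,0,0,0,0,0,5]],
  ],
)

```text
time_s: 19.35
eef_pos: [0.5495, 0.1949, 0.1159]
eef_rot: [-0.009, 0.655, 0.756, 0.008]
wrist_force: [-0.2, 0.9, -4.2]
opening: 0.197
grasp_force: 59.2
```

```bash
python3 -c "
from fr import *
state()
c=ctrl.camera('scene'); cv2.imwrite('pics/s2.png',cv2.resize(c['frame'][165:265,250:410],None,fx=5,fy=5,interpolation=cv2.INTER_CUBIC))
X=cloud(c);hsv=cv2.cvtColor(c['frame'],cv2.COLOR_BGR2HSV);H,S=hsv[...,0],hsv[...,1]
m=(H>18)&(H<35)&(S>110)&(X[...,2]>.1)&(X[...,2]<.2)&(X[...,1]>0)&(X[...,0]>.4)
k,l,s,ce=cv2.connectedComponentsWithStats(m.astype(np.uint8))
for i in range(1,k):
  if s[i,4]>3: print(s[i,4],ce[i],X[l==i].mean(0))"
```

```text
t 19.35 p [549.5 194.9 115.9] yaw 98.19 z [-0.0035  0.0248 -0.9997] F [-0.24  0.89 -4.22] T [-0.041 -0.016  0.   ] op 0.197 g 59.2
27 [274.59259259 185.59259259] [0.56193198 0.06486539 0.15032921]
44 [389.22727273 198.84090909] [0.52739181 0.32125699 0.1579351 ]
```

View pics/s2.png

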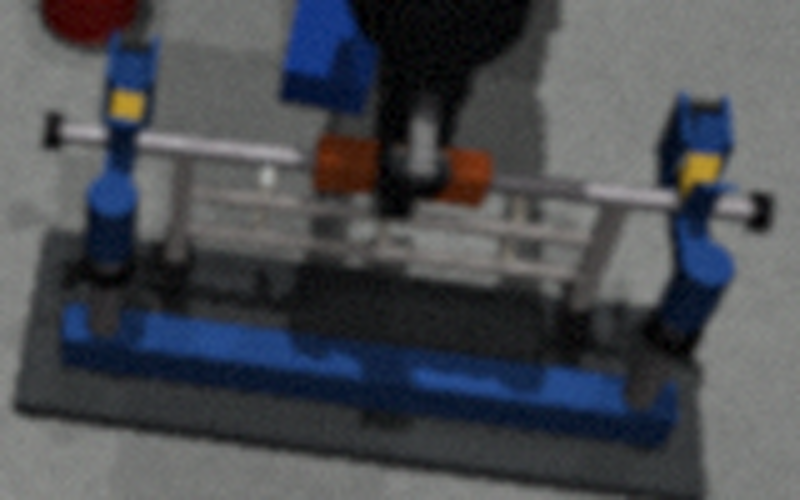

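The yellow catches at (127,104) and (700,172) in the crop are back at their original positions, sprung out over the bar at both hooks. I'll press a touch further to feel the floor.

Emit:
jog_arm(
  series=[
    [[0,0,0.3,0,0,0,5],[0,0,0.3,0,0,0,5],[0,0,0.3,0,0,0,5],[0,0,0.3,0,0,0,5],[0,0,0,0,0,0,5],[0,0,0,0,0,0,5],[0,0,0,0,0,0,5],[0,0,0,0,0,0,5],[0,0,0,0,0,0,5],[0,0,0,0,0,0,5]],
  ],
)

```text
time_s: 20.4
eef_pos: [0.5496, 0.195, 0.1148]
eef_rot: [-0.009, 0.655, 0.756, 0.008]
wrist_force: [-1.7, -0.6, -0.4]
opening: 0.201
grasp_force: 59.6
```

```bash
python3 -c "
from fr import *
state()"
```

```text
t 20.4 p [549.6 195.  114.8] yaw 98.2 z [-0.0034  0.0248 -0.9997] F [-1.74 -0.64 -0.43] T [-0.114  0.249 -0.015] op 0.201 g 59.6
```

Emit:
jog_arm(
  series=[
    [[0,0,-0.4,0,0,0,5],[0,0,-0.4,0,0,0,5],[0,0,-0.4,0,0,0,5],[0,0,-0.4,0,0,0,5],[0,0,-0.4,0,0,0,5],[0,0,-0.4,0,0,0,5],[0,0,-0.4,0,0,0,5],[0,0,0,0,0,0,5],[0,0,0,0,0,0,5],[0,0,0,0,0,0,5]],
  ],
)

```text
time_s: 21.4
eef_pos: [0.5494, 0.1949, 0.1173]
eef_rot: [-0.01, 0.655, 0.756, 0.008]
wrist_force: [0.8, -0.5, -4.9]
opening: 0.201
grasp_force: 59.0
```

```bash
python3 -c "
from fr import *
state()"
```

```text
t 21.4 p [549.4 194.9 117.3] yaw 98.19 z [-0.0038  0.0247 -0.9997] F [ 0.82 -0.52 -4.9 ] T [-0.078 -0.063  0.027] op 0.201 g 59.0
```

Emit:
jog_arm(
  series=[
    [[0,0,-0.2,0,0,0,5],[0,0,-0.2,0,0,0,5],[0,0,-0.2,0,0,0,5],[0,0,-0.2,0,0,0,5],[0,0,0,0,0,0,5],[0,0,0,0,0,0,5],[0,0,0,0,0,0,5],[0,0,0,0,0,0,5],[0,0,0,0,0,0,5],[0,0,0,0,0,0,5]],
  ],
)

```text
time_s: 22.4
eef_pos: [0.5494, 0.1948, 0.1181]
eef_rot: [-0.01, 0.655, 0.756, 0.008]
wrist_force: [2.4, 0.5, -11.7]
opening: 0.202
grasp_force: 58.6
```

```bash
python3 -c "
from fr import *
state()"
```

```text
t 22.4 p [549.4 194.8 118.1] yaw 98.19 z [-0.0039  0.0247 -0.9997] F [  2.44   0.49 -11.66] T [-0.059 -0.319  0.056] op 0.202 g 58.6
```

Emit:
jog_arm(
  series=[
    [[0,0,-0.2,0,0,0,5],[0,0,-0.2,0,0,0,5],[0,0,-0.1,0,0,0,5],[0,0,0,0,0,0,5],[0,0,0,0,0,0,5],[0,0,0,0,0,0,5],[0,0,0,0,0,0,5],[0,0,0,0,0,0,5],[0,0,0,0,0,0,5],[0,0,0,0,0,0,5]],
  ],
)

```text
time_s: 23.4
eef_pos: [0.5494, 0.1948, 0.1186]
eef_rot: [-0.01, 0.655, 0.756, 0.008]
wrist_force: [2.8, 1.2, -16.6]
opening: 0.201
grasp_force: 58.8
```

```bash
python3 -c "
from fr import *
state()"
```

```text
t 23.4 p [549.4 194.8 118.6] yaw 98.19 z [-0.0039  0.0247 -0.9997] F [  2.84   1.18 -16.59] T [ 0.052 -0.402 -0.028] op 0.201 g 58.8
```

The pull was about 12 N beyond the weight and balanced between the sides, so both catches hold. Next I let it settle.

Emit:
jog_arm(
  series=[
    [[0,0,0.5,0,0,0,5],[0,0,0.5,0,0,0,5],[0,0,0.5,0,0,0,5],[0,0,0.5,0,0,0,5],[0,0,0.5,0,0,0,5],[0,0,0.5,0,0,0,5],[0,0,0.4,0,0,0,5],[0,0,0.3,0,0,0,5],[0,0,0,0,0,0,5],[0,0,0,0,0,0,5]],
  ],
)

```text
time_s: 24.4
eef_pos: [0.5497, 0.1949, 0.1152]
eef_rot: [-0.009, 0.655, 0.756, 0.008]
wrist_force: [-0.2, 1.2, -4.9]
opening: 0.199
grasp_force: 60.4
```

```bash
python3 -c "
from fr import *
state()"
```

```text
t 24.4 p [549.7 194.9 115.2] yaw 98.19 z [-0.0031  0.0248 -0.9997] F [-0.16  1.16 -4.89] T [-0.086 -0.086  0.022] op 0.199 g 60.4
```

Emit:
jog_arm(
  series=[
    [[0,0,0.2,0,0,0,5],[0,0,0.2,0,0,0,5],[0,0,0,0,0,0,5],[0,0,0,0,0,0,20],[0,0,0,0,0,0,24],[0,0,0,0,0,0,30],[0,0,0,0,0,0,40],[0,0,0,0,0,0,55],[0,0,0,0,0,0,70],[0,0,0,0,0,0,70]],
  ],
)

```text
time_s: 25.4
eef_pos: [0.5496, 0.195, 0.1147]
eef_rot: [-0.009, 0.655, 0.756, 0.008]
wrist_force: [0.6, 0.6, -0.1]
opening: 0.819
grasp_force: 0.0
```

Emit:
jog_arm(
  series=[
    [[0,0,0,0,0,0,70],[0,0,-2,0,0,0,70],[0,0,-5,0,0,0,70],[0,0,-8,0,0,0,70],[0,0,-12,0,0,0,70],[0,0,-15,0,0,0,70],[0,0,-20,0,0,0,70],[0,0,-25,0,0,0,70],[0,0,-20,0,0,0,70],[0,0,-10,0,0,0,70]],
  ],
)

```text
time_s: 26.4
eef_pos: [0.5513, 0.1922, 0.2354]
eef_rot: [-0.008, 0.655, 0.756, 0.01]
wrist_force: [0.6, 1.1, 0.1]
opening: 0.818
grasp_force: 0.0
```

Emit:
jog_arm(
  series=[
    [[0,0,0,0,0,0,70],[0,0,0,0,0,0,70],[0,0,0,0,0,0,70],[0,0,0,0,0,0,70],[0,0,0,0,0,0,70],[0,0,0,0,0,0,70],[0,0,0,0,0,0,70],[0,0,0,0,0,0,70],[0,0,0,0,0,0,70],[0,0,0,0,0,0,70]],
  ],
)

```text
time_s: 27.4
eef_pos: [0.55, 0.1921, 0.2317]
eef_rot: [-0.009, 0.655, 0.756, 0.008]
wrist_force: [-0.7, -0.4, 0.6]
opening: 0.824
grasp_force: 0.0
```

```bash
python3 -c "
from fr import *
state()
c=ctrl.camera('scene'); cv2.imwrite('pics/s3.png',cv2.resize(c['frame'][165:265,250:410],None,fx=5,fy=5,interpolation=cv2.INTER_CUBIC))"
```

```text
t 27.4 p [550.  192.1 231.7] yaw 98.19 z [-0.0035  0.0248 -0.9997] F [-0.68 -0.4   0.59] T [ 0.028 -0.064  0.025] op 0.824 g 0.0
```

View pics/s3.png

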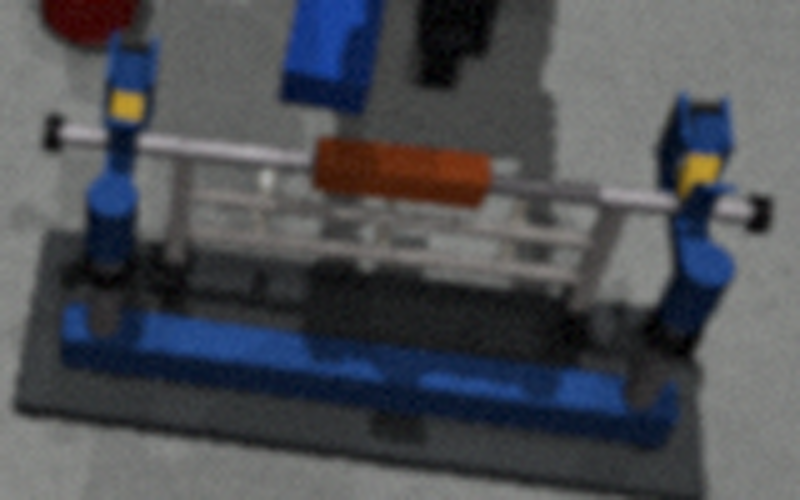

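The frame hangs free in both hooks, with the catches at (127,104) and (700,172) out over the bar and the gripper well clear. I'm handing in.

```bash
python3 -c "
from bench import ctrl
print(ctrl.hand_in())"
```

```text
the job is handed in; nothing more can be done
None
```

The frame hangs released and at rest in both hooks under both yellow catches, after a tug test of about 12 N beyond its weight; I handed the job in at about 27 s, and the hand-in gave no verdict.

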